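Grade the onions through the sizing hole

TASK

Try each of the three onions in the round hole of the grading box: those that pass drop through into the box, and any that is too big goes into the low wooden crate instead. When all have been tried and sorted, press the green cover down over the box until its catch holds it shut. Leave the tomato and the two drinking glasses where they stand.

Things in the scene. Friction and masses are not known exactly. Their poses are not given: they have to be found in the camera images.
- onion_1: Brown onion standing neck up on the table at the robot's right. Round rigid bulb, widest 26 mm above the flat root end; stiff straw-coloured neck on top, 18 mm thick, 61 to 85 mm above the root end: grip it there from above. The bulb is 58 or 72 mm across, you are not told which: the hole decides. 0.09 to 0.25 kg. Origin: centre of the root end; z along the neck.
- onion_2: Brown onion standing neck up on the table at the robot's right. Round rigid bulb, widest 26 mm above the flat root end; stiff straw-coloured neck on top, 18 mm thick, 61 to 85 mm above the root end: grip it there from above. The bulb is 58 or 72 mm across, you are not told which: the hole decides. 0.09 to 0.25 kg. Origin: centre of the root end; z along the neck.
- onion_3: Brown onion standing neck up on the table at the robot's right. Round rigid bulb, widest 26 mm above the flat root end; stiff straw-coloured neck on top, 18 mm thick, 61 to 85 mm above the root end: grip it there from above. The bulb is 58 or 72 mm across, you are not told which: the hole decides. 0.09 to 0.25 kg. Origin: centre of the root end; z along the neck.
- grader: Fixed clear-walled box, 120 (x) x 240 (y) x 145 mm high. Top 6 mm thick: pale wood plate with the hole towards its +y end. A slippery ramp under the hole leads down to -y, so a passed onion tips and slides clear. Origin: centre of the underside; x points away from the robot, give or take its yaw. Green cover hinged on the near (-x) top edge, catch on the far face.
- hole (a point): Centre of the 66 mm round hole at the plate's top face, 145 mm above the table; axes as grader. A 58 mm bulb goes through with 4 mm to spare all round and drops if let go; a 72 mm bulb stops with its root end about 14 mm below this point.
- box_in (a point): Centre of the box's inner floor; inside, the box is 110 x 230 mm and 134 mm high; axes as grader.
- cover (a joint): Angle of the green cover in rad: 0 shut flat, 1.57 straight up, up to 2.15 leaning back towards the robot. Starts open, 1.7 to 2.05. A spring opens it again unless caught; a ball catch at the middle of the far edge holds it once pressed fully down (about 2 N at the far edge brings it down, up to 10 N snaps it past the catch over the last 12 mm).
- cover_hinge (a point): Middle of the cover's hinge line, 148 mm above the table, along the y of grader; axes as grader. The cover is 134 mm long from hinge to free edge, 240 mm wide, 5 mm thick, its underside on the hinge line; a lip at the free edge reaches 25 mm below the underside.
- cover_edge (a point): Point on the cover's outer (upper) face, mid-width, 122 mm from the hinge, 12 mm short of the free edge, over the catch: press here. 153 mm above the table when shut.
- crate: Low open wooden crate, fixed, 170 x 170 x 55 mm high, walls and floor 6 mm, empty, at the robot's left. Origin: centre of the underside.
- tomato: A red tomato, 66 mm across, 52 mm high, among the onions. Leave it alone. Origin: underside.
- shot_glass: Small clear glass, 48 mm across, 60 mm high, near the onions. Leave it alone. Origin: underside.
- wine_glass: Stemmed wine glass, 70 mm across, 141 mm high, behind the crate. Leave it alone. Origin: underside.
There are look-alikes about, which are no part of the job. What is meant by the crate is not black, and is the larger of those in its own colour.

How it is judged:
On the way, in this order (a step that is already met when the one before it is completed fails the run):
1. the onion that is too big has been tried: its root end is in the hole, at least 5 mm below the plate's top (horizontal distance between onion_2 and hole below 0.02 m and z of onion_2 in the frame of hole between -0.03 and -0.005 m), for 0.1 s.
2. the cover is pressed shut (value of joint cover below 0.04 rad), for 0.1 s.
At the end, for the whole second after the job is handed in: Both 58 mm onions lie at rest (under 30 mm/s) inside the grading box, root ends at least 45 mm below the top of its plate; the 72 mm onion rests in the crate (root end within its outline and below its rim); the cover is shut within 0.04 rad and stays so by its catch (x of onion_1 in the frame of box_in between -0.06 and 0.06 m and y of onion_1 in the frame of box_in between -0.12 and 0.12 m and z of each of onion_1, onion_3 in the frame of box_in above -0.01 m and z of each of onion_1, onion_3 in the frame of hole below -0.045 m and linear speed of each of onion_1, onion_3, onion_2 below 0.03 m/s and x of onion_3 in the frame of box_in between -0.06 and 0.06 m and y of onion_3 in the frame of box_in between -0.12 and 0.12 m and x of onion_2 in the frame of crate between -0.085 and 0.085 m and y of onion_2 in the frame of crate between -0.085 and 0.085 m and z of onion_2 in the frame of crate between 0 and 0.055 m and value of joint cover below 0.04 rad); the robot touches nothing.
It fails at once if the tomato or a drinking glass is displaced by more than 50 mm (distance of any of tomato, shot_glass, wine_glass from where it was at the start of the episode above 0.05 m).
It also fails if it takes over 72 s, if anything falls off the work surface, if the arm or the gripper's body presses on something with over 40 N, if the wrist force passes 120 N, or if a joint passes its speed limit or range.

ROBOT

A 6-joint arm with a two-finger parallel gripper is mounted at the origin on the work surface. World frame = base frame: x ahead of the robot, y to its left, z up, the work surface at z = 0. Lengths are in m, angles in rad, forces in N, time in s.
With the tool pointing down it reaches from about 0.35 to 0.85 m from the base axis. Payload 8.1 kg.
Tool frame: the origin (TCP) lies at the very end of the fingers, on their centre line; the grasp point (between the pads) lies 19 mm behind it; z points along the fingers, y is the line along which they close (so a half turn about z gives the same grasp; the last joint's range is limited). The gripper opens to 85 mm and grips with 20 to 120 N. Pads are 22 mm wide; open, the fingers measure 114 mm over their backs; the gripper's body (76 mm by 85 mm) begins 54 mm behind the grasp point. The pads swing forward as they close: fully open they stand 13 mm farther back than shut.
Start: joints at [-1.422, 0.13, 1.488, -0, 1.523, -0.085], TCP at [0.139, -0.584, 0.231] pointing down, gripper open.
Joint ranges: [-2.96, 2.96], [-0.89, 2.26], [0.02, 2.5], [-1.34, 4.48], [0, 2.73], [-2.66, 2.66]. Speed limits (rad/s): [2.39, 2.39, 2.79, 3.14, 3.14, 3.14].

INTERFACE

Orientations are given as a unit quaternion [w, x, y, z].
In Python, from rig import * gives the robot as it stands. Calls block until the motion is done:
- move_to(position, orientation): joint-space move of the TCP to a pose.
- movel(position, orientation=None, rate=0.15, contact_N=None): straight line of the TCP; orientation=None keeps the orientation; rate is the mean speed in m/s. With contact_N (N) it stops when the force on the tool has changed by that much, and returns True; else False.
- move_joints(angles): joint-space move.
- grip(opening, grip_force=None): finger opening in m; grip_force is the grip in N (None keeps the last); returns when the fingers have stopped.
- wait(seconds).
- solve_ik(position, orientation): joint angles nearest the present ones, or None.
- camera(name): name is "scene" or "top" or "wrist"; returns the picture (480x640x3 uint8, blue, green, red); there is no depth.
- camera_info(name): a dict with "fx", "fy", "cx", "cy" (pixels), "extrinsics" (4x4, takes a point from camera to world coordinates); the wrist camera has in their place "mount" (4x4, takes a point from camera to tool coordinates, whose origin is the TCP and whose axes are the flange's). Camera axes: x right, y down, z forward; pixel columns grow to the right and rows downward; lengths in m; the calibration is good to about 2 mm. A picture is of the moment at which its call begins: read the wrist's pose just before it. camera_info takes no time and is no camera call.
A pose or a line that the arm cannot do raises PlanningError and nothing moves.
- job_done(): hands the job in; it is judged then, once.
Readings, each from a call of its own:
- get_time_s(): time.
- get_q(): joint angles.
- get_qvel(): joint speeds.
- get_tau(): joint torques, N m.
- get_eef_pos(): TCP position.
- get_tool_rot(): TCP orientation.
- get_wrist_force(): force on the tool from outside, world axes, zero at the start.
- get_ft_torque(): the same for the moment, N m.
- get_width(): finger opening in m.
- get_gripper_force(): force on a finger pad.
Only numpy, scipy, OpenCV 4.12 (cv2) and the standard library are available. Lean on these libraries where they do the work, as an engineer would, in place of code of your own. Each camera call takes 0.05 s, during which the arm holds its last target. There are 200 camera calls.

## Working session

There is one attempt and no reset: what is moved stays moved. The work goes in short steps, each a Python script; the robot and the scene stay as the last script left them, time stands still between calls to the robot, and variables do not carry over. Pictures are saved under pics/ and viewed, at most 10 in all, crops included, and the job is handed in when it is done.

```bash
ls; mkdir -p pics; python3 - <<'E'
from rig import *
import cv2, numpy as np
for n in ["scene","top"]:
    im=camera(n); cv2.imwrite(f"pics/{n}0.png",im)
    i=camera_info(n); print(n,i["fx"],i["fy"],i["cx"],i["cy"]); print(np.round(i["extrinsics"],3))
print(np.round(camera_info("wrist")["mount"],3), camera_info("wrist")["fx"], get_time_s())
E
```

```text
pics
scene 445.5522845639063 445.5522845639063 317.8123153570228 240.07224151154733
[[-0.634  0.62  -0.463  0.961]
 [ 0.773  0.521 -0.362  0.356]
 [ 0.017 -0.587 -0.809  0.966]
 [ 0.     0.     0.     1.   ]]
top 587.0749163658037 587.0749163658037 328.36518065139427 250.16330852651996
[[-0.027 -0.978  0.208  0.102]
 [-1.     0.026 -0.003 -0.019]
 [-0.003 -0.208 -0.978  1.789]
 [ 0.     0.     0.     1.   ]]
[[-0.001 -0.945 -0.327  0.086]
 [ 1.    -0.001 -0.    -0.   ]
 [ 0.    -0.327  0.945 -0.143]
 [ 0.     0.     0.     1.   ]] 351.19385742057125 0.1
```

View pics/scene0.png

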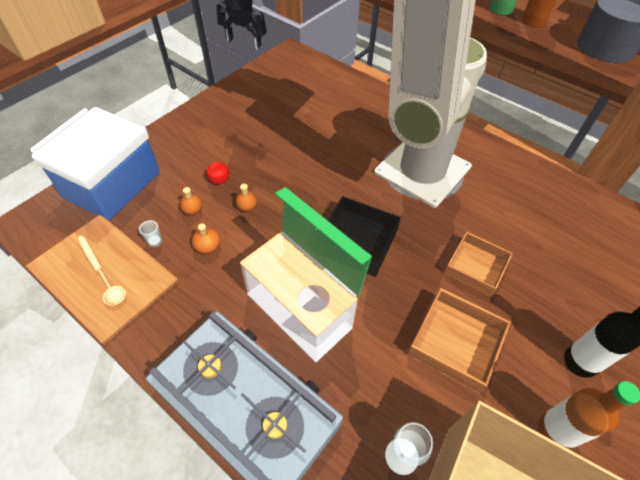

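View pics/top0.png

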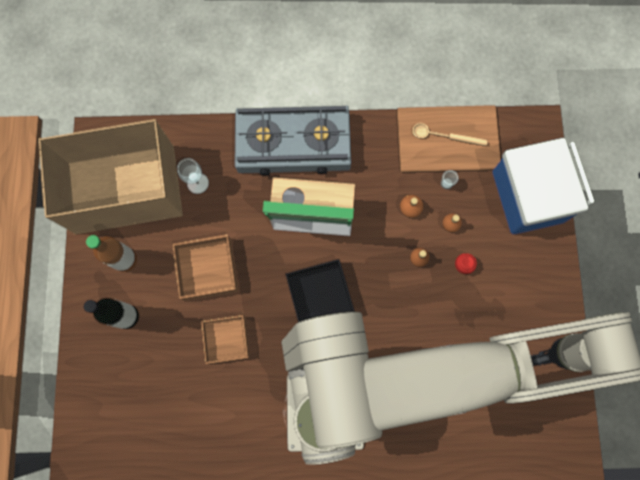

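Scene view: the onions are at about (190,205), (246,200) and (206,240), with the tomato at (218,173) and the shot glass at (150,233). The grader is at about (300,290), with its hole at (314,297).

Crate candidates in the scene view:
- Black tray at (365,235): ruled out by colour.
- Small wooden crate at (480,262).
- Large wooden crate at (460,338): wooden and the larger of the two, so this one fits. In the top view it is at (205,266), against the smaller one at (225,340).
- Big carton at (530,450): tall and pale cardboard, so not this.

I'll enlarge to confirm.

```bash
python3 - <<'E'
from rig import *
import cv2, numpy as np
s=cv2.imread("pics/scene0.png"); t=cv2.imread("pics/top0.png")
def c(im,x,y,w,h,W,H):return cv2.resize(im[y:y+h,x:x+w],(W,H),interpolation=cv2.INTER_CUBIC)
a=np.hstack([c(s,230,180,160,180,400,450)[:, :],c(s,400,225,120,180,300,450)])
b=np.hstack([c(t,255,170,110,75,440,300)[:150*2],c(t,165,225,90,75,360,300)])
img=np.zeros((600,800,3),np.uint8)
img[:300,:400]=c(s,230,185,160,120,400,300)     # x2.5
img[:300,400:]=c(t,255,170,120,90,400,300)      # x3.33
img[300:,:400]=c(s,395,225,160,120+0,400,300)   # crates scene x2.5
img[300:,400:]=c(t,165,225,186,140,400,300)
cv2.imwrite("pics/c1.png",img)
w=camera("wrist"); cv2.imwrite("pics/w0.png",w)
i=camera_info("wrist");print(i["cx"],i["cy"],get_eef_pos(),get_tool_rot())
# necks: blobs near the onions
for n,im,ps in (("scene",s,[(190,205),(246,200),(206,240)]),("top",t,[(412,206),(452,222),(420,258)])):
    for p in ps:
        x0,y0=p[0]-16,p[1]-24
        r=im[y0:y0+44,x0:x0+32]; h=cv2.cvtColor(r,cv2.COLOR_BGR2HSV)
        m=((h[...,0]>12)&(h[...,0]<32)&(h[...,1]>60)&(h[...,2]>150)).astype(np.uint8)
        k,l,st,ce=cv2.connectedComponentsWithStats(m)
        print(n,p,[(np.round(ce[j]+[x0,y0],1),st[j]) for j in range(1,k) if st[j,4]>8])
E
```

```text
319.31325781163116 237.14741985634942 [ 0.13898183 -0.58325379  0.23046643] [-7.21079249e-04  9.93171835e-01  1.16658418e-01 -1.44237352e-05]
scene (190, 205) [(array([189.2, 198. ]), array([  8,   6,  16,  22, 203], dtype=int32)), (array([201.5, 223.7]), array([24, 42,  8,  2, 12], dtype=int32))]
scene (246, 200) [(array([245.6, 194.6]), array([ 10,   7,  14,  24, 184], dtype=int32))]
scene (206, 240) [(array([205.3, 237.2]), array([  6,   7,  21,  27, 343], dtype=int32))]
top (412, 206) [(array([413.7, 200.1]), array([14, 15,  8,  7, 47], dtype=int32))]
top (452, 222) [(array([455.1, 217.2]), array([15, 16,  9,  7, 45], dtype=int32))]
top (420, 258) [(array([422. , 252.9]), array([14, 16,  8,  7, 44], dtype=int32))]
```

View pics/c1.png

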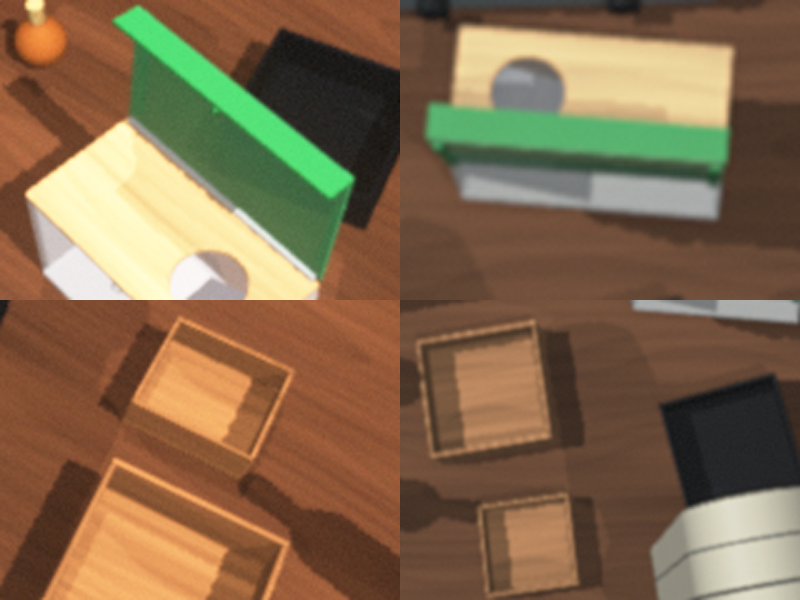

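View pics/w0.png

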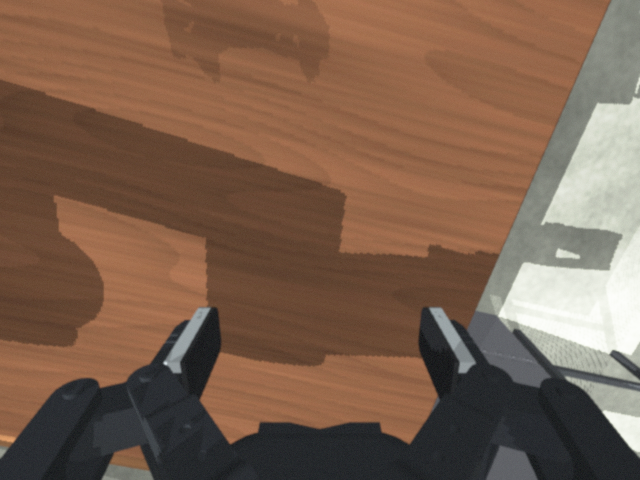

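The enlarged crop confirms the large wooden crate (left in the top view, about 1.3x the side of the small one). It is the biggest in wood colour and not black. The wrist view shows only table and fingers. Next I'll get coarse positions and then wrist views.

```bash
cat > h.py <<'E'
from rig import *
import cv2, numpy as np
from scipy.spatial.transform import Rotation as Ro
def cam(n):
    i=camera_info(n); K=np.array([[i["fx"],0,i["cx"]],[0,i["fy"],i["cy"]],[0,0,1]])
    return K,i
def ray(n,p,E=None):
    K,i=cam(n); E=i["extrinsics"] if E is None else E
    E=np.asarray(E); d=E[:3,:3]@np.linalg.inv(K)@[p[0],p[1],1]; return E[:3,3],d/np.linalg.norm(d)
def atz(n,p,z,E=None):
    o,d=ray(n,p,E); return o+d*(z-o[2])/d[2]
def tri(rays):
    A=sum(np.eye(3)-np.outer(d,d) for o,d in rays); b=sum((np.eye(3)-np.outer(d,d))@o for o,d in rays)
    X=np.linalg.solve(A,b); return X,max(np.linalg.norm(np.cross(X-o,d)) for o,d in rays)
def down(yaw): return [0,np.cos(yaw/2),np.sin(yaw/2),0]   # tool x at world angle yaw
def wrist(name):
    q=np.array(get_tool_rot()); p=np.array(get_eef_pos()); T=np.eye(4)
    T[:3,:3]=Ro.from_quat(q[[1,2,3,0]]).as_matrix(); T[:3,3]=p
    E=T@np.array(camera_info("wrist")["mount"]); im=camera("wrist")
    cv2.imwrite(f"pics/{name}.png",im); np.save(f"pics/{name}.npy",E); return im,E
E
python3 - <<'E'
from h import *
np.set_printoptions(precision=3,suppress=True)
for p in [(413.7,200.1),(455.1,217.2),(422,252.9)]: print("onion top",atz("top",p,0.083))
for p in [(189.2,192),(245.6,187),(205.3,229)]: print("onion scene",atz("scene",p,0.083))
print("tomato",atz("top",(466,264),.03),"shot",atz("top",(450,179),.03))
C=lambda x,y:(255+x*.3,170+y*.3)
print("plate top cams",[atz("top",C(*p),.145) for p in [(458,25),(733,46)]] if 0 else [atz("top",C(x-400,y),.145) for x,y in [(458,25),(733,46),(528,92)]])
D=lambda x,y:(230+x*.4,185+y*.4)
print("scene plate",[atz("scene",D(x,y),.145) for x,y in [(27,193),(130,122)]],atz("scene",(314,297),.145))
s=186/400
print("crate top rim",[atz("top",(165+(x-400)*s,225+(y-300)*s),.055) for x,y in [(417,342),(536,321),(552,438),(433,457)]])
print("crate scene rim",[atz("scene",p,.055) for p in [(441,289),(510,321)]])
for p in [(0.42,-.3,.36),(0.3,-.3,.36),(.5,.05,.4)]:
  for y in (0,-.5,-1.57,1.57): print(p,y,solve_ik(p,down(y)))
E
```

```text
onion top [ 0.613 -0.286  0.083]
onion top [ 0.556 -0.408  0.083]
onion top [ 0.449 -0.302  0.083]
onion scene [ 0.553 -0.397  0.083]
onion scene [ 0.444 -0.297  0.083]
onion scene [ 0.609 -0.273  0.083]
tomato [ 0.422 -0.442  0.03 ] shot [ 0.695 -0.413  0.03 ]
plate top cams [array([0.675, 0.135, 0.145]), array([ 0.649, -0.107,  0.145]), array([0.612, 0.074, 0.145])]
scene plate [array([ 0.646, -0.102,  0.145]), array([ 0.53 , -0.085,  0.145])] [0.61  0.076 0.145]
crate top rim [array([0.501, 0.446, 0.055]), array([0.527, 0.279, 0.055]), array([0.36 , 0.255, 0.055]), array([0.338, 0.419, 0.055])]
crate scene rim [array([0.363, 0.262, 0.055]), array([0.336, 0.423, 0.055])]
(0.42, -0.3, 0.36) 0 [-0.72  -0.113  1.502 -0.     1.754  0.851]
(0.42, -0.3, 0.36) -0.5 [-0.72  -0.113  1.502 -0.     1.754  1.351]
(0.42, -0.3, 0.36) -1.57 [-0.72  -0.113  1.502 -0.     1.754  2.421]
(0.42, -0.3, 0.36) 1.57 [-0.72  -0.113  1.502 -0.     1.754 -0.719]
(0.3, -0.3, 0.36) 0 [-0.906 -0.366  1.714 -0.     1.793  0.664]
(0.3, -0.3, 0.36) -0.5 [-0.906 -0.366  1.714 -0.     1.793  1.164]
(0.3, -0.3, 0.36) -1.57 [-0.906 -0.366  1.714 -0.     1.793  2.234]
(0.3, -0.3, 0.36) 1.57 [-0.906 -0.366  1.714 -0.     1.793 -0.906]
(0.5, 0.05, 0.4) 0 [-0.002 -0.139  1.452 -0.     1.828  1.568]
(0.5, 0.05, 0.4) -0.5 [-0.002 -0.139  1.452 -0.     1.828  2.068]
(0.5, 0.05, 0.4) -1.57 None
(0.5, 0.05, 0.4) 1.57 [-0.002 -0.139  1.452 -0.     1.828 -0.002]
```

```bash
python3 - <<'E'
from h import *
t0=get_time_s(); ims=[]
for k,p in enumerate([(.49,-.40,.29),(.52,-.26,.29),(.59,.03,.36),(.59,.12,.36)]):
    move_to(p,down(0)); ims.append(wrist(f"v{k}")[0])
r=[cv2.resize(i,(400,300),interpolation=cv2.INTER_AREA) for i in ims]
cv2.imwrite("pics/c2.png",np.vstack([np.hstack(r[:2]),np.hstack(r[2:])])); print(t0,get_time_s())
E
```

```text
0.15 4.0833
```

View pics/c2.png

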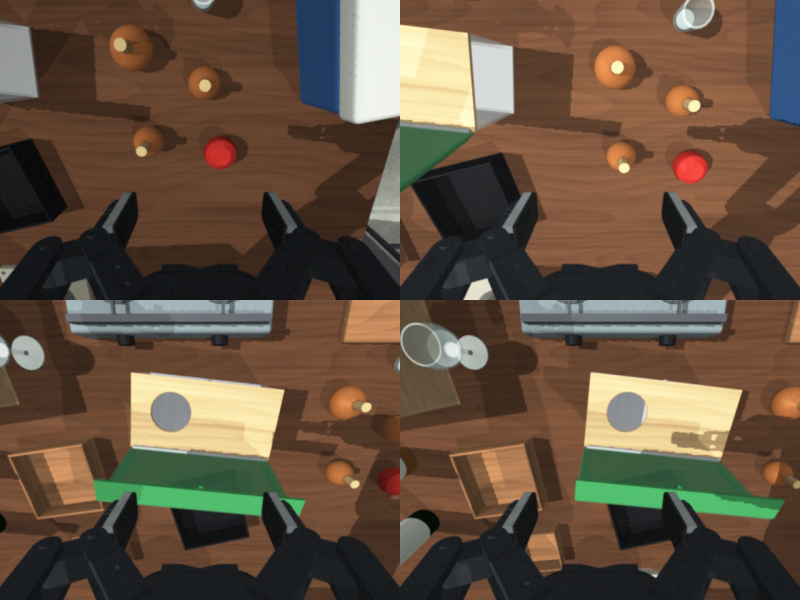

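The composite shows onion necks in the first two views. The large onion is at about (192,72) full-res in v0, and the others are at (328,138) and (227,242). The hole is at about (274,179) in v2 and (363,179) in v3. Refining these now.

```bash
python3 - <<'E'
from h import *
np.set_printoptions(precision=4,suppress=True)
I=[cv2.imread(f"pics/v{k}.png") for k in range(4)]; E=[np.load(f"pics/v{k}.npy") for k in range(4)]
def disc(k,p):
    x0,y0=p[0]-22,p[1]-22; r=cv2.resize(I[k][y0:y0+44,x0:x0+44],None,fx=4,fy=4,interpolation=cv2.INTER_CUBIC)
    h=cv2.cvtColor(r,cv2.COLOR_BGR2HSV); m=((h[...,0]>15)&(h[...,0]<32)&(h[...,2]>205-25*(k==0))&(h[...,1]<150)).astype(np.uint8)
    n,l,st,ce=cv2.connectedComponentsWithStats(m); j=1+np.argmax(st[1:,4]); 
    print(k,p,st[j][2:]/4., ce[j]/4+[x0,y0]); return ce[j]/4+np.array([x0,y0])
for a,b in [((192,72),(347,109)),((328,138),(470,168)),((227,242),(358,267))]:
    pa,pb=disc(0,a),disc(1,b); X,e=tri([ray("wrist",pa,E[0]),ray("wrist",pb,E[1])])
    print("NECKTOP",X,e,atz("wrist",pa,.085,E[0]),atz("wrist",pb,.085,E[1]))
ps=[]
for k,(x,y) in ((2,(274,179)),(3,(363,179))):
    h=cv2.cvtColor(I[k],cv2.COLOR_BGR2HSV); m=((h[...,0]>10)&(h[...,0]<32)&(h[...,2]>150)&(h[...,1]>50)).astype(np.uint8)
    r=1-m[y-55:y+55,x-55:x+55]; n,l,st,ce=cv2.connectedComponentsWithStats(r); j=l[55,55]
    c=max(cv2.findContours((l==j).astype(np.uint8),cv2.RETR_EXTERNAL,cv2.CHAIN_APPROX_NONE)[0],key=cv2.contourArea)
    W=np.array([atz("wrist",q[0]+[x-55,y-55],.145,E[k])[:2] for q in c],np.float32)
    (cx,cy),R=cv2.minEnclosingCircle(W); el=cv2.fitEllipse(c); ps.append(np.array(el[0])+[x-55,y-55])
    print("HOLE",k,el, "world circ",cx,cy,R, "ell",cv2.fitEllipse(W*1000))
    n,l,st,ce=cv2.connectedComponentsWithStats(m); j=np.bincount(l[y-50:y+50,x-50:x+50].ravel())[1:].argmax()+1
    c=max(cv2.findContours((l==j).astype(np.uint8),cv2.RETR_EXTERNAL,cv2.CHAIN_APPROX_NONE)[0],key=cv2.contourArea)
    W=np.array([atz("wrist",q[0],.145,E[k])[:2] for q in c],np.float32); print("PLATE",cv2.minAreaRect(W), cv2.boxPoints(cv2.minAreaRect(W)))
print(tri([ray("wrist",p,e) for p,e in zip(ps,E[2:])]))
E
```

```text
0 (192, 72) [  19.75   21.25 1313.25] [191.5546  71.1449]
1 (347, 109) [  20.75   21.75 1413.5 ] [347.5852 107.6862]
NECKTOP [ 0.6121 -0.286   0.087 ] 7.951920821583747e-05 [ 0.6124 -0.2853  0.085 ] [ 0.6121 -0.2861  0.085 ]
0 (328, 138) [  19.    19.5 1132.5] [327.7745 137.0525]
1 (470, 168) [  19.5    19.25 1172.25] [470.5555 169.4676]
NECKTOP [ 0.555  -0.4084  0.0856] 1.533458864688704e-05 [ 0.555  -0.4084  0.085 ] [ 0.5549 -0.4086  0.085 ]
0 (227, 242) [ 16.5   15.75 824.25] [226.0092 242.2592]
1 (358, 267) [ 17.5   16.25 905.75] [358.4042 268.7958]
NECKTOP [ 0.4486 -0.302   0.0857] 5.7549807993451064e-05 [ 0.4484 -0.3018  0.085 ] [ 0.4482 -0.3021  0.085 ]
HOLE 2 ((54.221988677978516, 54.5402717590332), (61.172054290771484, 63.7119026184082), 118.1879653930664) world circ 0.6137719750404358 0.07612553983926773 0.03277822956442833 ell ((613.7019653320312, 75.86727142333984), (62.90453338623047, 64.36587524414062), 10.377123832702637)
PLATE ((0.602861225605011, 0.02173393964767456), (0.24219821393489838, 0.1216266006231308), 83.88382720947266) [[ 0.5295 -0.0922]
 [ 0.6504 -0.1052]
 [ 0.6762  0.1357]
 [ 0.5553  0.1486]]
HOLE 3 ((54.74729537963867, 54.389251708984375), (60.54322052001953, 63.610050201416016), 53.12107849121094) world circ 0.6138069033622742 0.07611654698848724 0.0324099138379097 ell ((613.7098388671875, 76.02677154541016), (62.82487869262695, 63.719058990478516), 16.581832885742188)
PLATE ((0.6025319695472717, 0.021485626697540283), (0.24220237135887146, 0.12191025167703629), 83.75719451904297) [[ 0.5288 -0.0923]
 [ 0.65   -0.1055]
 [ 0.6763  0.1352]
 [ 0.5551  0.1485]]
(array([0.6145, 0.0759, 0.1444]), np.float64(2.683694545545025e-06))
```

Heights match what they must be: neck tops triangulate to 85–87 mm and the plate to 144 mm. The hole is at (0.6135, 0.076) and the grader yaw is −0.107 rad. I'll start with the nearest onion.

```bash
cat >> h.py <<'E'
YAW=-0.107; Q=down(YAW); HOLE=np.array([.6135,.076]); ZF=.39; G=.062
def pick(xy):
    grip(.05,40); move_to([*xy,.20],Q) if get_eef_pos()[1]<-.2 else (move_to([*xy,ZF],Q))
    movel([*xy,G],rate=.25); grip(0,40); print("width",get_width(),get_gripper_force())
    movel([*xy,ZF],rate=.35); print("lifted",get_width(),get_time_s())
def trial():
    move_to([*HOLE,ZF],Q); movel([*HOLE,.145+G+.012],rate=.25); wait(.2)
    c=movel([*HOLE,.145+G-.026],rate=.05,contact_N=5)
    r=get_eef_pos()[2]-G-.145; print("contact",c,"root rel",r,"F",get_wrist_force(),"t",get_time_s()); return c,r
E
python3 - <<'E'
from h import *
pick((.4484,-.302)); c,r=trial()
if not c:
    grip(.05); wait(.4); movel([*HOLE,.30],rate=.3)
wrist("t1"); print(get_time_s())
u=np.array([np.cos(YAW),np.sin(YAW)]); H=np.array([.544,.028])
for x,z in ((-.13,.09),(-.1,.1),(0,.11),(.122,.006)): print(x,solve_ik([*(H+u*x),.148+z],Q))
E
```

```text
width 0.016493855276655235 39.014148116111755
lifted 0.016223912087685907 9.1
contact False root rel -0.0256063588303235 F [-0.62991103 -0.37980486 -1.50329557] t 12.5667
13.9833
-0.13 [-2.24907852e-02 -3.89697035e-01  1.95169097e+00 -4.44089210e-16
  1.57959872e+00  1.65530554e+00]
-0.1 [-2.82011693e-02 -3.04155547e-01  1.86747097e+00 -4.44089210e-16
  1.57827723e+00  1.64959516e+00]
0 [-4.27069708e-02 -2.92400180e-02  1.60481216e+00 -4.44089210e-16
  1.56602051e+00  1.63508936e+00]
0.122 [-5.45155330e-02  3.48962485e-01  1.37656980e+00 -4.44089210e-16
  1.41606037e+00  1.62328079e+00]
```

View pics/t1.png

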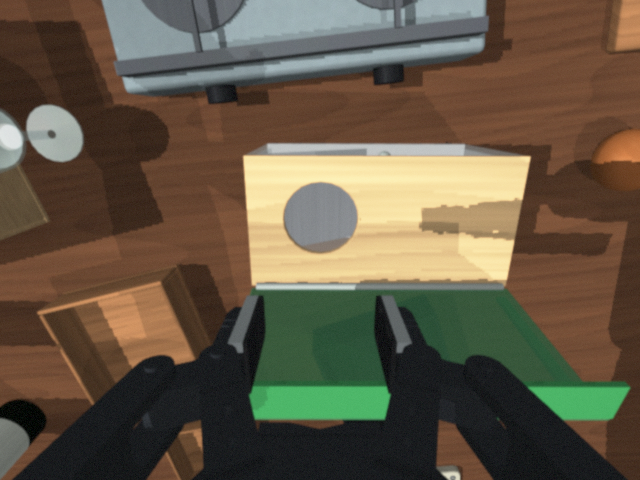

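The hole is clear and the onion is gone from the plate, so it passed. Now the second small one, then the large one.

```bash
python3 - <<'E'
from h import *
movel([*HOLE,.36],rate=.3)
pick((.555,-.4085)); c,r=trial()
if not c:
    grip(.05); wait(.4); movel([*HOLE,.36],rate=.3); wrist("t2")
    pick((.612,-.286)); c,r=trial()
    if c: 
        wait(.3); wrist("t3"); print(get_width(),get_eef_pos(),get_wrist_force())
t=camera("top"); cv2.imwrite("pics/top1.png",t)
a=cv2.imread("pics/t2.png"); b=cv2.imread("pics/t3.png")
if b is not None: cv2.imwrite("pics/c3.png",np.hstack([cv2.resize(a,(400,300)),cv2.resize(b,(400,300))]))
print(get_time_s())
E
```

```text
width 0.016346644529748836 39.06241536140442
lifted 0.016268168045991595 19.275
contact False root rel -0.02557583252137799 F [ 0.17916747  0.4889081  -1.30584859] t 22.9917
width 0.016601741717413764 39.09085035324097
lifted 0.01612862252960447 29.125
contact True root rel -0.012262497885002832 F [-0.16593577 -2.31853658  1.94781121] t 32.0417
0.01632590834715053 [0.61339503 0.07535629 0.19496087] [ 0.66677486 -4.51226428  2.25830383]
32.4417
```

View pics/c3.png

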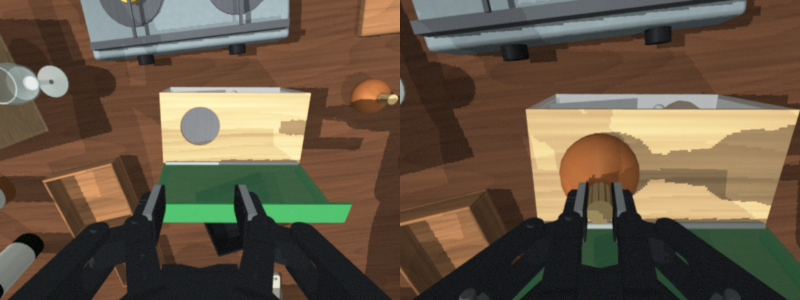

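The second onion passed. The large one sits in the hole at −12 mm, so it has been tried and is too big. Taking it to the crate.

```bash
python3 - <<'E'
from h import *
C=[.4315,.350]
movel([*HOLE,ZF],rate=.3); move_to([*C,.30],Q); movel([*C,.006+G+.02],rate=.25); wait(.1)
print(movel([*C,.004+G],rate=.04,contact_N=4),get_eef_pos(),get_width())
grip(.05); movel([*C,.36],rate=.3); wrist("t4"); print(get_time_s())
im=np.hstack([cv2.resize(cv2.imread("pics/t4.png"),(400,300)),cv2.resize(camera("scene")[150:390,160:520],(400,267))[:267].copy() if 0 else cv2.resize(camera("scene")[150:420,200:560],(400,300))])
cv2.imwrite("pics/c4.png",im)
E
```

```text
True [0.43139945 0.35000187 0.06873075] 0.016194080644380278
37.7
```

View pics/c4.png

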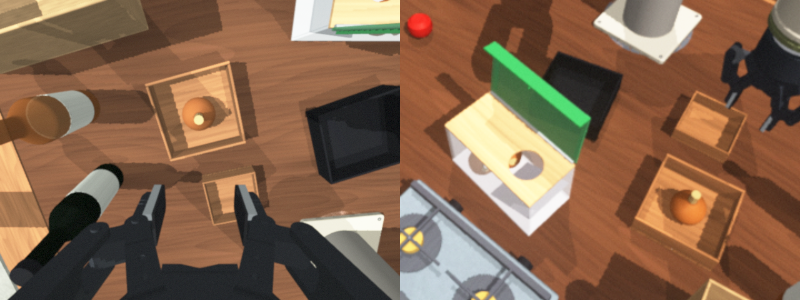

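The big onion stands in the crate. An onion shows faintly through the hole, so I'll look closer before closing the cover.

```bash
python3 - <<'E'
from h import *
grip(0,40)
move_to([.58,.06,.36],Q); w,_=wrist("t5"); s=camera("scene")
cv2.imwrite("pics/c5.png",np.hstack([cv2.resize(w[80:320,190:430],(400,400),interpolation=cv2.INTER_CUBIC),cv2.resize(s[220:370,230:380],(400,400),interpolation=cv2.INTER_CUBIC)]))
print(get_time_s())
E
```

```text
39.6167
```

View pics/c5.png

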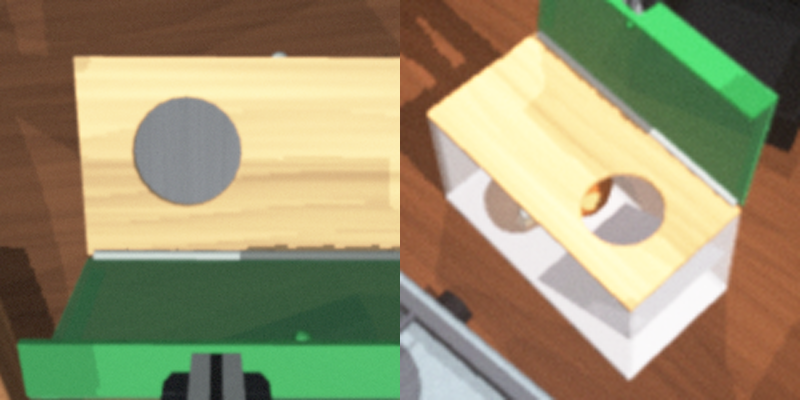

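Both small onions lie in the box, one behind the clear wall at (515,210) and one below and to the side of the hole. The hole itself is clear from above. Closing the cover.

```bash
python3 - <<'E'
from h import *
u=np.array([np.cos(YAW),np.sin(YAW)]); H=np.array([.544,.028]); w=.011
P=lambda x,z:[*(H+u*x),.148+z]
movel(P(-.15,.20),Q,rate=.3); movel(P(-.145,.10),rate=.25)
print(movel(P(-.02,.105),rate=.12,contact_N=25),get_wrist_force())
for th in (1.3,1.05,.8,.55,.3,.15):
    r=.106+.012*(1.57-th)/1.57
    x=r*np.cos(th)-.005*np.sin(th)-w; z=r*np.sin(th)+.005*np.cos(th)
    if movel(P(x,z),rate=.12,contact_N=25): print("contact",th,get_eef_pos(),get_wrist_force()); break
else:
    movel(P(.12,.018),rate=.1,contact_N=25); wait(.1)
    print(movel(P(.122,.001),rate=.03,contact_N=25),get_eef_pos(),get_wrist_force())
    wait(.3); print(get_eef_pos(),get_wrist_force())
cv2.imwrite("pics/s6.png",camera("scene")); print(get_time_s())
E
```

```text
False [0.40312227 0.28905823 0.30368664]
True [0.66477583 0.01508667 0.15291313] [-3.34746953 -0.09654257  8.05114324]
[0.66479909 0.0150866  0.15291826] [-3.28624156 -0.08354922  9.86932984]
45.65
```

```bash
python3 - <<'E'
from h import *
p=get_eef_pos()
print(movel([p[0],p[1],p[2]-.003],rate=.02,contact_N=12),get_eef_pos(),get_wrist_force()); wait(.2)
movel([p[0],p[1],.34],rate=.25); wait(.4); w,_=wrist("t7"); s=camera("scene")
cv2.imwrite("pics/c7.png",np.hstack([cv2.resize(w,(400,300)),cv2.resize(s[140:410,160:520],(400,300))])); print(get_time_s(),get_wrist_force())
E
```

```text
False [0.66487897 0.01508445 0.15266845] [-10.88048192   0.04372938  19.57788565]
47.5083 [ 0.58052633 -0.22922179  0.01237756]
```

View pics/c7.png

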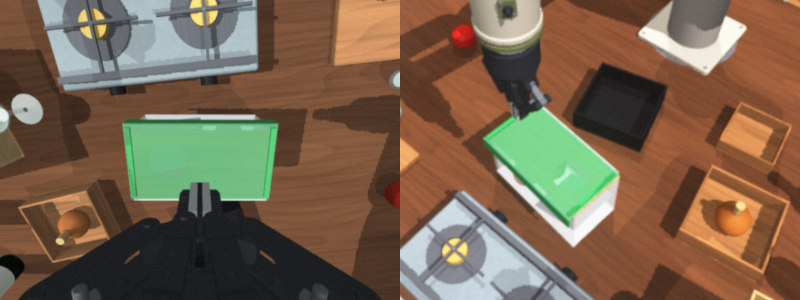

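The cover is flat and stays shut with the hand clear of it. The large onion is in the crate at about (735,215).

```bash
python3 -c "
from rig import *
print(job_done())"
```

```text
the job is handed in; nothing more can be done
None
```

The job is handed in at about 47.5 s (limit 72 s): both small onions passed through the hole into the box, the big one was tried and now rests in the crate, the cover is shut and held by its catch, and I never reached for the tomato or the glasses; no verdict was returned.

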